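# Unfold the crank of the screen press and press a glued phone

## Task

The phone's glued back has to be pressed while it sets: swing the folded grip of the bench press's crank fully upright until it snaps into its working position, then, with the grip up, crank the screw clockwise until the foot bears on the phone with about 40 N, judged by the feel of the crank, and let go leaving it pressed with the grip still up. Do not over-tighten (80 N cracks the phone), keep the phone where it lies under the foot, and leave everything else on the bench alone.

Things in the scene. Friction and masses are not known exactly. Their poses are not given: they have to be found in the camera images.
- screw_press: Grey cast C-frame screw press fixed on the bench: base 170 deep (x) by 190 wide (y), column at the back (+x), head 134 high. Origin on the vertical screw axis at bench level. A threaded spindle through the head carries a round rubber foot 44 across below and the crank on top; all sink together. The foot, springy at 15 N/mm, first hangs some 15 to 40 mm above the phone: unknown, to be felt.
- press_axis (a point): Point on the vertical screw axis, on top of the brass bush of the press's head, 137 mm above the bench; fixed. The crank turns about the vertical line through it. Above the press the air is free up to 0.6 m; a yellow-and-blue microscope 0.36 m tall stands at the left, from y = 0.32 m on, under the robot's way in.
- crank (a joint): Crank angle, rad, growing clockwise seen from above (tightening); the crank sinks 6.37 mm per rad (40 mm a turn). Running free it takes about 0.33 Nm, some 4.8 N along the circle at the grip; once the foot bears, each 10 N on the phone adds about 0.94 N (40 N: 3.7 N), and 40 N comes about 0.5 rad after first touch. Screw friction holds it where it is left, up to some 60 N on the phone.
- grip_pivot (a point): Centre of the grip's hinge pin at the outer end of the crank arm, 68 mm from the screw axis, 11 mm above the arm (flat steel bar 12 wide, 8 thick). Moves with the crank; 205 mm above the bench at crank 0. The pin is level and square to the arm; its lugs are 25 mm wide over all and reach 7 mm above it. The crank's hub is 29 mm across, no higher than 2 mm above the arm.
- grip_end (a point): Centre of the free end of the grip, 58 mm from the hinge pin. The grip is a round black sleeve, 18 mm thick, from 10 to 56 mm from the pin, free to spin about its own length. Folded, it lies level over the arm, 2 mm clear of it, its free end towards the screw axis; unfolded, it stands upright on the arm's outer end.
- grip (a joint): Fold angle of the grip, rad: 0 folded flat on the arm (start), 1.57 upright against its stop (working position). A spring catch resists at first about 0.33 Nm (9 N at 36 mm from the pin), less and less until 0.75 rad, then snaps it on to the stop and holds it there with about 0.33 Nm; let go past 0.75, it goes up by itself. Flat pads that grip the sleeve hard hinder its swing between them.
- phone: Black phone 76 x 150 x 9.5 mm, flat on a rubber mat on the press bed, under the foot, its long side across the press (along the direction 152 degrees anticlockwise from its own x). Origin at the centre of its underside, 22 mm above the bench.
- spudger: Grey plastic opening tool, 116 x 27 x 10 mm, on the bench left of the press; bystander. Origin at the centre of its underside.
- usb_stick: Grey USB stick, 55 x 46 x 8 mm, on the bench right of the press; bystander. Origin at the centre of its underside.
- mouse: Black computer mouse, 123 x 67 x 36 mm; bystander. Origin at the centre of its underside.
- multimeter: Hand multimeter, 148 x 99 x 42 mm; bystander. Origin at the centre of its underside.
- heat_sink: Finned aluminium heat sink, 52 x 52 x 20 mm; bystander. Origin at the centre of its underside.

How it is judged:
On the way, in this order (a step that is already met when the one before it is completed fails the run):
1. the grip is swung upright into its working position, the crank still about where it stood (value of joint grip above 1.4 rad and distance of grip_pivot from where it was at the start of the episode below 0.03 m), for 0.2 s.
2. with the grip upright the foot is cranked down until it bears on the phone with more than 20 N (contact force between phone and screw_press above 20 N and value of joint grip above 1.3 rad), for 0.2 s.
At the end, for the whole second after the job is handed in: The foot presses the phone with 20 to 65 N, the crank is at rest, its grip stands upright (more than 1.4 rad), and the phone's centre lies within 15 mm of the screw axis (contact force between phone and screw_press between 20 and 65 N and value of joint grip above 1.4 rad and velocity of joint crank between -0.1 and 0.1 rad/s and horizontal distance between phone and press_axis below 0.015 m); the robot touches nothing.
It fails at once if the phone is pressed with more than 80 N (contact force between phone and screw_press above 80 N).
It fails at once if the crank is turned (its end moved by more than 30 mm) while its grip is not up (distance of grip_pivot from where it was at the start of the episode above 0.03 m and value of joint grip below 1.2 rad).
It fails at once if another thing on the bench is moved by more than 20 mm (distance of any of spudger, usb_stick, mouse, multimeter, heat_sink from where it was at the start of the episode above 0.02 m).
It also fails if it takes over 72 s, if anything falls off the work surface, if the arm or the gripper's body presses on something with over 40 N, if the wrist force passes 120 N, or if a joint passes its speed limit or range.

## Robot

A 7-joint arm with a two-finger parallel gripper is mounted at the origin on a cart in front of the work surface, level with it; the furniture and walls round the work are solid. World frame = base frame: x ahead of the robot, y to its left, z up, the work surface at z = 0. Lengths are in m, angles in rad, forces in N, time in s.
With the tool pointing down it reaches from about 0.4 to 0.85 m from the base axis. Payload 10.4 kg.
Tool frame: the origin (TCP) lies between the finger pads; the fingertips stand 11 mm ahead of it and the grasp point (between the pads) lies 8 mm behind it (r.tcp_to_tips is the distance from the TCP to the fingertips, in m); z points along the fingers, y is the line along which they close (so a half turn about z gives the same grasp; the last joint's range is limited). The gripper opens to 87 mm and grips with 3 to 60 N. Pads are 19 mm wide; open, the fingers measure 117 mm over their backs; the gripper's body (75 mm by 190 mm) begins 51 mm behind the grasp point.
Start: joints at [-1.371, 0.332, -0.065, 1.46, 0.022, 1.35, -0.088], TCP at [0.138, 0.61, 0.234] pointing down, gripper open.
Joint ranges: [-2.6, 2.6], [-0.5, 2.12], [-1.47, 1.34], [0.16, 2.42], [-1.27, 4.41], [0.06, 2.06], [-2.6, 2.6]. Speed limits (rad/s): [2.22, 2.22, 2.79, 2.79, 3.14, 3.14, 3.14].

## Interface

Orientations are given as a unit quaternion [x, y, z, w].
In Python, from bench import r gives the robot as it stands. The module is installed in compiled form; this text tells all that it offers.
- The arm moves only by the shell command python3 -m crank 'ROWS' [FORCE]. ROWS is JSON, a list of rows, each an object of numbers: "claw": the closure, from -1 (fully open) to 1 (shut); "dx", "dy", "dz": the shift along the tool's x, y, z each as a share of 3 cm, from -1 to 1; "ax", "ay", "az": the turn, a rotation vector about the tool's x, y, z each as a share of 6 degrees, from -1 to 1. A call has 1 to 8 rows; each row shifts and turns the commanded pose from where the row before left it, along the tool's axes as they then stand; what a row does not reach is not made up. A row lasts 1/12 s, in which the tool goes at most 41.7 mm and 7.16 degrees, less where a joint would pass 70% of its speed; a pose out of reach is approached as far as the arm can. A call with a number of a shift or a turn outside -1 to 1 is refused whole. A call with a gripper value outside its range is refused whole. The fingers move at their own pace and stop on an object; FORCE is the grip in N (left out, the last holds). Time passes only in rows, so rows that do not move let the fingers close. It gives the time, the measured TCP pose, the force, the opening and the grip force at its end, in the units of the state.
- r.read_state(): the state, without advancing time (a new reading comes with each control period).
- r.camera(name): name is "scene" or "top"; returns a dict with "color" (480x640x3 uint8, red, green, blue), "mtx" (3x3 intrinsics, pixels), "R" (3x3) and "t" (3): a world point X has camera coordinates R X + t. Camera axes: x right, y down, z forward; pixel columns grow to the right and rows downward; lengths in m; the calibration is good to about 2 mm. A picture is of the moment at which its call begins. There is no depth.
- r.close_job(): hands the job in; it is judged then, once.
The state is a dict: "time": time; "joint_positions": joint angles; "joint_vel": joint speeds; "joint_torque": joint torques, N m; "ee_pos": TCP position; "eef_rot": TCP orientation; "ft_force": force on the tool from outside, world axes, zero at the start; "torque": the same for the moment, N m; "width": finger opening in m; "grip_force": force on a finger pad.
Only numpy, scipy, OpenCV 4.12 (cv2) and the standard library are available. Lean on these libraries where they do the work, as an engineer would, in place of code of your own. Each camera call takes 0.05 s, during which the arm holds its last target. There are 200 camera calls.

## Working session

There is one attempt and no reset: what is moved stays moved. The work goes in short steps, Python scripts to look and compute and a shell command to move; the robot and the scene stay as the last step left them, time stands still between calls to the robot, and variables do not carry over. Pictures are saved under pics/ and viewed, at most 10 in all, crops included, and the job is handed in when it is done.

```bash
mkdir -p pics
python3 - <<'E'
from bench import r
import cv2,numpy as np
s=r.read_state(); print({k:np.round(v,3).tolist() for k,v in s.items()}, r.tcp_to_tips)
for n in("scene","top"):
    c=r.camera(n); cv2.imwrite(f"pics/{n}0.png",c["color"][:,:,::-1]); print(n,c["mtx"].round(1).tolist(),c["R"].round(4).tolist(),c["t"].round(4).tolist())
E
```

```text
{'time': 0.0, 'joint_positions': [-1.371, 0.333, -0.065, 1.461, 0.022, 1.35, -0.089], 'joint_vel': [0.0, -0.0, -0.001, 0.002, 0.0, -0.0, -0.001], 'joint_torque': [0.001, -62.326, 0.025, -38.989, -0.061, 0.04, 0.0], 'ee_pos': [0.138, 0.609, 0.233], 'eef_rot': [0.111, 0.994, -0.001, -0.0], 'ft_force': [-0.03, 0.36, 0.173], 'torque': [-0.019, -0.016, 0.015], 'grip_force': 0.0, 'width': 0.087} 0.011
scene [[501.1, 0.0, 319.3], [0.0, 501.1, 240.5], [0.0, 0.0, 1.0]] [[0.8879, -0.4601, 0.0016], [-0.2534, -0.4918, -0.833], [0.3841, 0.7392, -0.5532]] [-0.4806, 0.2259, 1.2474]
top [[476.1, 0.0, 323.2], [0.0, 476.1, 240.5], [0.0, 0.0, 1.0]] [[0.0181, -0.9998, -0.003], [-0.9759, -0.017, -0.2176], [0.2175, 0.0069, -0.976]] [-0.0357, 0.5489, 1.065]
```

View pics/scene0.png

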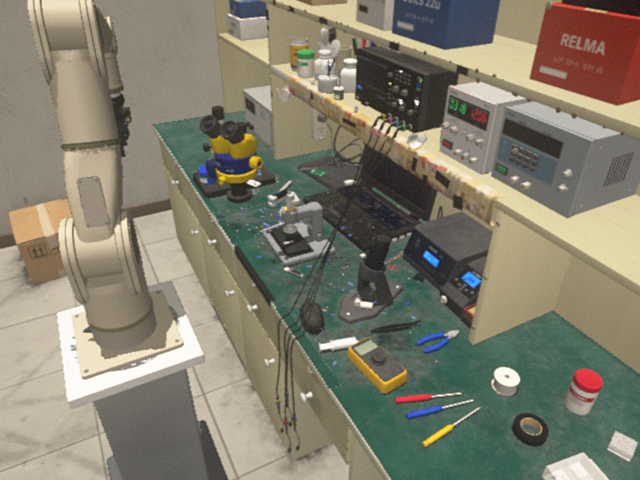

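View pics/top0.png

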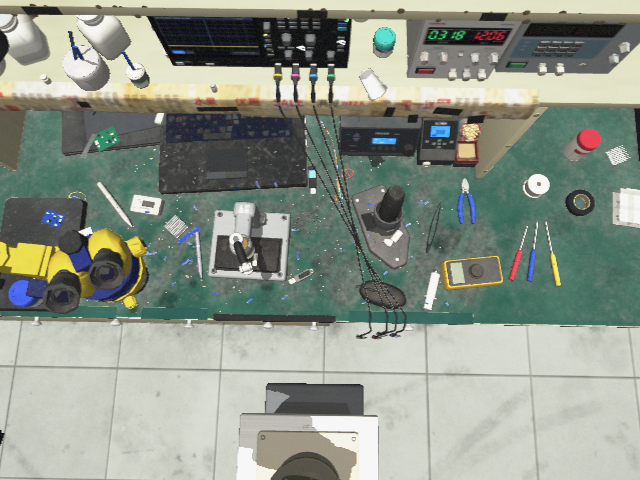

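Run:
```python
import cv2
a=cv2.imread("pics/top0.png")[185:295,190:310]; b=cv2.imread("pics/scene0.png")[170:270,245:345]
a=cv2.resize(a,(400,367),interpolation=cv2.INTER_CUBIC); b=cv2.resize(b,(400,400),interpolation=cv2.INTER_CUBIC)[:367]
a=cv2.resize(cv2.imread("pics/top0.png")[195:285,200:300],(400,360),interpolation=cv2.INTER_CUBIC)
b=cv2.resize(cv2.imread("pics/scene0.png")[175:265,250:350],(400,360),interpolation=cv2.INTER_CUBIC)
cv2.imwrite("pics/crop0.png",cv2.hconcat([a,b]))
```

```text
(no output)
```

View pics/crop0.png

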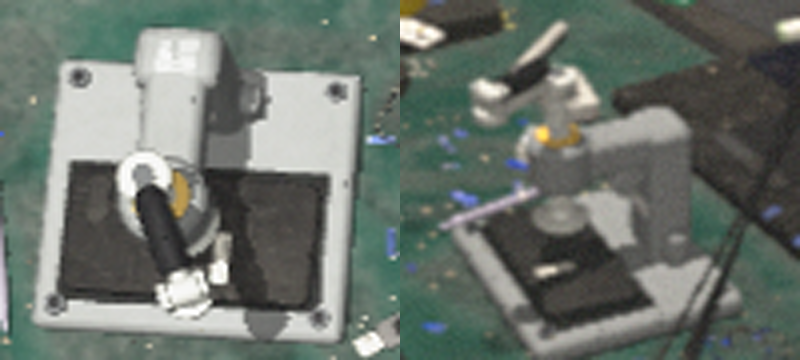

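```bash
cat > h.py <<'E'
from bench import r
import numpy as np
from scipy.spatial.transform import Rotation as Ro
C={n:r.camera(n) for n in("top","scene")}
def bp(n,u,v,z):
    c=C[n]; d=c["R"].T@np.linalg.solve(c["mtx"],[u,v,1]); o=-c["R"].T@c["t"]; return o+d*(z-o[2])/d[2]
def pj(n,X):
    c=C[n]; p=c["mtx"]@(c["R"]@np.array(X)+c["t"]); return p[:2]/p[2]
def tri(a,b):
    A=[];y=[]
    for n,(u,v) in(("top",a),("scene",b)):
        c=C[n];P=c["mtx"]@np.c_[c["R"],c["t"]]
        for k,w in((0,u),(1,v)): q=P[k]-w*P[2];A.append(q[:3]);y.append(-q[3])
    return np.linalg.lstsq(A,y,rcond=None)[0]
E
python3 - <<'E'
from h import *
t=lambda x,y:(200+x/4,195+y/4); s=lambda x,y:(250+(x-400)/4,175+y/4)
np.set_printoptions(precision=3,suppress=True)
print("base corners",[bp("top",*t(*p),.015) for p in((65,62),(360,75),(342,342),(33,325))])
print("lugs",tri(t(182,292),s(488,97)),bp("top",*t(182,292),.205),bp("scene",*s(488,97),.205))
print("gripend",tri(t(145,175),s(560,32)),bp("top",*t(145,180),.205))
print("bush",tri(t(170,193),s(557,135)),bp("top",*t(172,193),.137),bp("scene",*s(557,135),.137))
E
```

```text
base corners [array([0.632, 0.243, 0.015]), array([0.626, 0.059, 0.015]), array([0.459, 0.064, 0.015]), array([0.466, 0.251, 0.015])]
lugs [0.459 0.132 0.194] [0.457 0.13  0.205] [0.451 0.112 0.205]
gripend [0.518 0.147 0.223] [0.515 0.152 0.205]
bush [0.521 0.151 0.137] [0.523 0.15  0.137] [0.519 0.151 0.137]
```

```bash
python3 -m crank '[{"dz":-1,"claw":-1},{"dz":-1},{"dz":-1},{"dz":-1},{"dz":-1},{"dz":-1},{"dz":-1},{"dz":-1}]'
python3 -m crank '[{"dx":-0.92,"dy":-0.79},{"dx":-0.92,"dy":-0.79},{"dx":-0.92,"dy":-0.79},{"dx":-0.92,"dy":-0.79},{"dx":-0.92,"dy":-0.79},{"dx":-0.92,"dy":-0.79},{"dx":-0.92,"dy":-0.79},{"dx":-0.92,"dy":-0.79}]'
```

```text
invalid input at $[0]: expected keys claw, dx, dy, dz, ax, ay, az
invalid input at $[0]: expected keys claw, dx, dy, dz, ax, ay, az
```

```bash
python3 -m crank '[{"claw":-1,"dx":0,"dy":0,"dz":-1,"ax":0,"ay":0,"az":0},{"claw":-1,"dx":0,"dy":0,"dz":-1,"ax":0,"ay":0,"az":0},{"claw":-1,"dx":0,"dy":0,"dz":-1,"ax":0,"ay":0,"az":0},{"claw":-1,"dx":0,"dy":0,"dz":-1,"ax":0,"ay":0,"az":0},{"claw":-1,"dx":0,"dy":0,"dz":-1,"ax":0,"ay":0,"az":0},{"claw":-1,"dx":0,"dy":0,"dz":-1,"ax":0,"ay":0,"az":0},{"claw":-1,"dx":0,"dy":0,"dz":-1,"ax":0,"ay":0,"az":0},{"claw":-1,"dx":0,"dy":0,"dz":-1,"ax":0,"ay":0,"az":0}]'
python3 -m crank '[{"claw":-1,"dx":-0.92,"dy":-0.79,"dz":0,"ax":0,"ay":0,"az":0},{"claw":-1,"dx":-0.92,"dy":-0.79,"dz":0,"ax":0,"ay":0,"az":0},{"claw":-1,"dx":-0.92,"dy":-0.79,"dz":0,"ax":0,"ay":0,"az":0},{"claw":-1,"dx":-0.92,"dy":-0.79,"dz":0,"ax":0,"ay":0,"az":0},{"claw":-1,"dx":-0.92,"dy":-0.79,"dz":0,"ax":0,"ay":0,"az":0},{"claw":-1,"dx":-0.92,"dy":-0.79,"dz":0,"ax":0,"ay":0,"az":0},{"claw":-1,"dx":-0.92,"dy":-0.79,"dz":0,"ax":0,"ay":0,"az":0},{"claw":-1,"dx":-0.92,"dy":-0.79,"dz":0,"ax":0,"ay":0,"az":0}]'
```

```text
time: 0.87
ee_pos: [0.1381, 0.6092, 0.475]
eef_rot: [0.111, 0.994, 0.0, 0.0]
ft_force: [0.5, 0.1, -0.5]
width: 0.0871
grip_force: 0.0
time: 1.53
ee_pos: [0.3123, 0.3741, 0.4736]
eef_rot: [0.111, 0.994, 0.0, -0.0]
ft_force: [0.6, 0.6, 0.3]
width: 0.087
grip_force: 0.0
```

```bash
python3 -m crank '[{"claw":-1,"dx":-0.94,"dy":-0.78,"dz":0,"ax":0,"ay":0,"az":0},{"claw":-1,"dx":-0.94,"dy":-0.78,"dz":0,"ax":0,"ay":0,"az":0},{"claw":-1,"dx":-0.94,"dy":-0.78,"dz":0,"ax":0,"ay":0,"az":0},{"claw":-1,"dx":-0.94,"dy":-0.78,"dz":0,"ax":0,"ay":0,"az":0},{"claw":-1,"dx":-0.94,"dy":-0.78,"dz":0,"ax":0,"ay":0,"az":0},{"claw":-1,"dx":-0.94,"dy":-0.78,"dz":0,"ax":0,"ay":0,"az":0},{"claw":-1,"dx":-0.94,"dy":-0.78,"dz":0,"ax":0,"ay":0,"az":0},{"claw":-1,"dx":-0.94,"dy":-0.78,"dz":0,"ax":0,"ay":0,"az":0}]'
python3 -m crank '[{"claw":-1,"dx":0,"dy":0,"dz":0,"ax":0,"ay":0,"az":-1},{"claw":-1,"dx":0,"dy":0,"dz":0,"ax":0,"ay":0,"az":-1},{"claw":-1,"dx":0,"dy":0,"dz":0,"ax":0,"ay":0,"az":-1},{"claw":-1,"dx":0,"dy":0,"dz":0,"ax":0,"ay":0,"az":-1},{"claw":-1,"dx":0,"dy":0,"dz":0,"ax":0,"ay":0,"az":-1},{"claw":-1,"dx":0,"dy":0,"dz":0,"ax":0,"ay":0,"az":0}]'
python3 - <<'E'
from h import *
import cv2
print(np.round(r.read_state()["joint_positions"],3), r.read_state()["ee_pos"], Ro.from_quat(r.read_state()["eef_rot"]).as_matrix().round(3))
for n in C: print(n,pj(n,r.read_state()["ee_pos"]))
a=cv2.resize(C["top"]["color"][170:290,190:310,::-1],(400,400)); b=cv2.resize(C["scene"]["color"][120:260,240:380,::-1],(400,400))
cv2.imwrite("pics/c1.png",cv2.hconcat([a,b]))
E
```

```text
time: 2.2
ee_pos: [0.4909, 0.1417, 0.4737]
eef_rot: [0.111, 0.994, 0.0, 0.0]
ft_force: [0.8, 0.8, 0.2]
width: 0.0869
grip_force: 0.0
time: 2.7
ee_pos: [0.4902, 0.1434, 0.4734]
eef_rot: [-0.152, 0.988, 0.0, -0.0]
ft_force: [0.9, 0.0, 0.4]
width: 0.087
grip_force: 0.0
[-0.761  0.056  0.416  1.298 -0.023  1.793  1.517] [0.49015305 0.14341785 0.47348194] [[-0.956 -0.293 -0.   ]
 [-0.293  0.956  0.   ]
 [ 0.     0.    -1.   ]]
top [208.22860379 217.08455679]
scene [275.96092418  98.29551491]
```

View pics/c1.png

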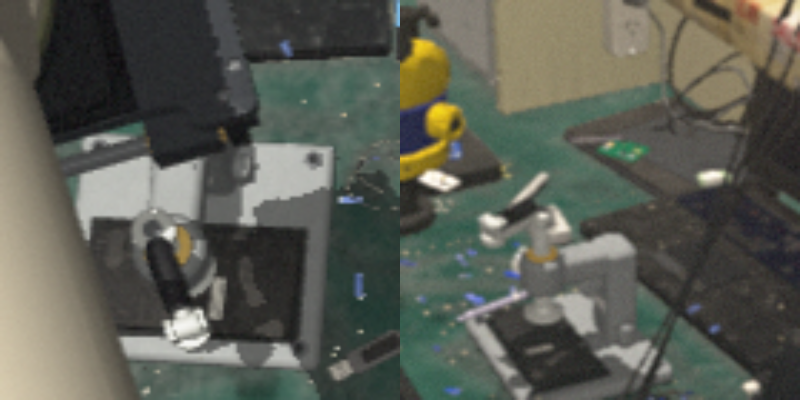

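```bash
python3 -m crank '[{"claw":-0.3,"dx":0,"dy":0,"dz":1,"ax":0,"ay":0,"az":0},{"claw":-0.3,"dx":0,"dy":0,"dz":1,"ax":0,"ay":0,"az":0},{"claw":-0.3,"dx":0,"dy":0,"dz":1,"ax":0,"ay":0,"az":0},{"claw":-0.3,"dx":0,"dy":0,"dz":1,"ax":0,"ay":0,"az":0},{"claw":-0.3,"dx":0,"dy":0,"dz":1,"ax":0,"ay":0,"az":0},{"claw":-0.3,"dx":0,"dy":0,"dz":1,"ax":0,"ay":0,"az":0},{"claw":-0.3,"dx":0,"dy":0,"dz":0.8,"ax":0,"ay":0,"az":0},{"claw":-0.3,"dx":0,"dy":0,"dz":0.5,"ax":0,"ay":0,"az":0}]'
python3 -m crank '[{"claw":-0.3,"dx":0,"dy":0,"dz":0,"ax":0,"ay":0,"az":0}]'
python3 - <<'E'
from h import *
import cv2
p=r.read_state()["ee_pos"]; print(p)
for n in C: print(n,pj(n,p),pj(n,p-[0,0,.011]))
a=cv2.resize(C["top"]["color"][190:290,190:290,::-1],(400,400),interpolation=2); b=cv2.resize(C["scene"]["color"][160:260,240:340,::-1],(400,400),interpolation=2)
cv2.imwrite("pics/c2.png",cv2.hconcat([a,b]))
E
```

```text
time: 3.47
ee_pos: [0.4891, 0.1431, 0.2518]
eef_rot: [-0.148, 0.989, -0.0, -0.001]
ft_force: [0.6, -0.5, 1.2]
width: 0.0571
grip_force: 0.0
time: 3.55
ee_pos: [0.4886, 0.1429, 0.2513]
eef_rot: [-0.148, 0.989, -0.001, -0.002]
ft_force: [-0.5, -0.1, -0.5]
width: 0.0567
grip_force: 0.0
[0.49019287 0.14344338 0.25495847]
top [235.11423289 246.97642442] [236.14373604 248.12139257]
scene [279.58252721 175.68727242] [279.74789876 179.2315856 ]
```

View pics/c2.png

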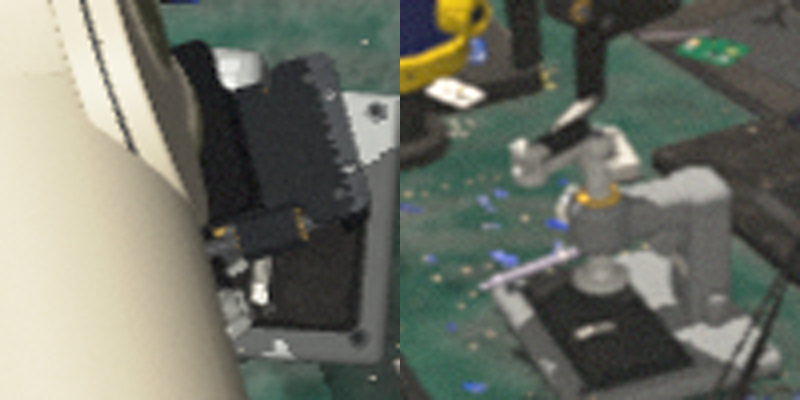

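```bash
python3 -m crank '[{"claw":-0.3,"dx":0,"dy":0,"dz":0.6,"ax":0,"ay":0,"az":0},{"claw":-0.3,"dx":0,"dy":0,"dz":0.6,"ax":0,"ay":0,"az":0},{"claw":-0.3,"dx":0,"dy":0,"dz":0.4,"ax":0,"ay":0,"az":0},{"claw":-0.3,"dx":0,"dy":0,"dz":0.3,"ax":0,"ay":0,"az":0},{"claw":-0.3,"dx":0,"dy":0,"dz":0,"ax":0,"ay":0,"az":0},{"claw":-0.3,"dx":0,"dy":0,"dz":0,"ax":0,"ay":0,"az":0}]'
python3 -m crank '[{"claw":0.3,"dx":0,"dy":0,"dz":0,"ax":0,"ay":0,"az":0},{"claw":1,"dx":0,"dy":0,"dz":0,"ax":0,"ay":0,"az":0},{"claw":1,"dx":0,"dy":0,"dz":0,"ax":0,"ay":0,"az":0},{"claw":1,"dx":0,"dy":0,"dz":0,"ax":0,"ay":0,"az":0},{"claw":1,"dx":0,"dy":0,"dz":0,"ax":0,"ay":0,"az":0},{"claw":1,"dx":0,"dy":0,"dz":0,"ax":0,"ay":0,"az":0}]' 15
```

```text
time: 4.15
ee_pos: [0.4906, 0.1436, 0.1985]
eef_rot: [-0.15, 0.989, 0.0, 0.0]
ft_force: [0.3, 0.3, -0.2]
width: 0.0562
grip_force: 0.0
time: 4.65
ee_pos: [0.4903, 0.1435, 0.1977]
eef_rot: [-0.15, 0.989, 0.0, 0.0]
ft_force: [-0.3, 0.2, 0.6]
width: 0.0245
grip_force: 0.0
```

```bash
python3 -m crank '[{"claw":1,"dx":0,"dy":0,"dz":0,"ax":0,"ay":0,"az":0},{"claw":1,"dx":0,"dy":0,"dz":0,"ax":0,"ay":0,"az":0},{"claw":1,"dx":0,"dy":0,"dz":0,"ax":0,"ay":0,"az":0},{"claw":1,"dx":0,"dy":0,"dz":0,"ax":0,"ay":0,"az":0}]' 15
```

```text
time: 4.98
ee_pos: [0.4904, 0.143, 0.1976]
eef_rot: [-0.15, 0.989, -0.0, 0.0]
ft_force: [1.9, -2.7, 0.4]
width: 0.0184
grip_force: 14.5
```

```bash
python3 -m crank '[{"claw":1,"dx":0.013,"dy":0,"dz":-0.18,"ax":0,"ay":0,"az":0},{"claw":1,"dx":0.04,"dy":0,"dz":-0.175,"ax":0,"ay":0,"az":0},{"claw":1,"dx":0,"dy":0,"dz":0,"ax":0,"ay":0,"az":0}]' 20
python3 -m crank '[{"claw":1,"dx":0.066,"dy":0,"dz":-0.167,"ax":0,"ay":0,"az":0},{"claw":1,"dx":0.09,"dy":0,"dz":-0.156,"ax":0,"ay":0,"az":0},{"claw":1,"dx":0,"dy":0,"dz":0,"ax":0,"ay":0,"az":0}]' 20
```

```text
time: 5.23
ee_pos: [0.4882, 0.1425, 0.208]
eef_rot: [-0.15, 0.989, -0.0, -0.001]
ft_force: [2.0, -2.7, -8.2]
width: 0.0177
grip_force: 20.0
time: 5.48
ee_pos: [0.4835, 0.1412, 0.2183]
eef_rot: [-0.15, 0.989, -0.0, -0.001]
ft_force: [-0.3, -2.5, -6.2]
width: 0.0176
grip_force: 20.0
```

```bash
python3 -m crank '[{"claw":1,"dx":0.112,"dy":0,"dz":-0.14,"ax":0,"ay":0,"az":0},{"claw":1,"dx":0.132,"dy":0,"dz":-0.122,"ax":0,"ay":0,"az":0},{"claw":1,"dx":0.149,"dy":0,"dz":-0.1,"ax":0,"ay":0,"az":0},{"claw":1,"dx":0.163,"dy":0,"dz":-0.077,"ax":0,"ay":0,"az":0},{"claw":1,"dx":0,"dy":0,"dz":0,"ax":0,"ay":0,"az":0}]' 20
python3 - <<'E'
from h import *
import cv2
p=r.read_state()["ee_pos"]; print(p)
for n in C: print(n,pj(n,p))
cv2.imwrite("pics/c3.png",cv2.resize(C["scene"]["color"][150:250,230:330,::-1],(500,500),interpolation=2))
E
```

```text
time: 5.9
ee_pos: [0.4681, 0.1363, 0.2324]
eef_rot: [-0.15, 0.989, 0.0, 0.001]
ft_force: [0.1, -5.3, 2.7]
width: 0.0174
grip_force: 20.0
[0.46856406 0.13653241 0.23206472]
top [240.09314754 260.11051518]
scene [273.81272674 185.65642536]
```

View pics/c3.png

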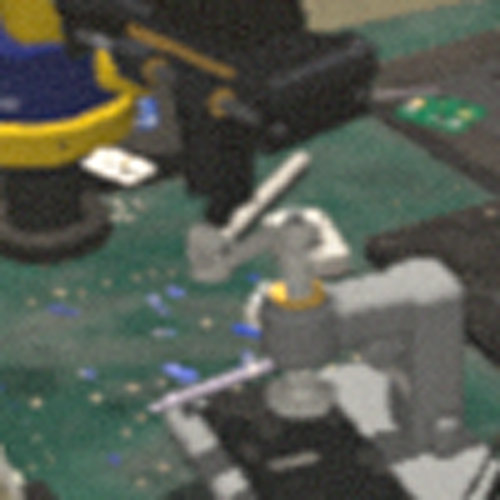

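```bash
python3 -m crank '[{"claw":0.3,"dx":0,"dy":0,"dz":0,"ax":0,"ay":0,"az":0},{"claw":0.2,"dx":0,"dy":0,"dz":0,"ax":0,"ay":0,"az":0},{"claw":0.2,"dx":0,"dy":0,"dz":0,"ax":0,"ay":0,"az":0},{"claw":0.2,"dx":0,"dy":0,"dz":0,"ax":0,"ay":0,"az":0},{"claw":0.2,"dx":0,"dy":0,"dz":0,"ax":0,"ay":0,"az":0},{"claw":0.2,"dx":0,"dy":0,"dz":0,"ax":0,"ay":0,"az":0}]' 20
```

```text
time: 6.5
ee_pos: [0.4681, 0.137, 0.2309]
eef_rot: [-0.15, 0.989, 0.0, -0.0]
ft_force: [-0.1, 0.4, -0.4]
width: 0.0345
grip_force: 0.0
```

```bash
python3 -m crank '[{"claw":0.2,"dx":0.2,"dy":0,"dz":-0.05,"ax":0,"ay":0,"az":0},{"claw":0.2,"dx":0.19,"dy":0,"dz":0,"ax":0,"ay":0,"az":0},{"claw":1,"dx":0,"dy":0,"dz":0,"ax":0,"ay":0,"az":0},{"claw":1,"dx":0,"dy":0,"dz":0,"ax":0,"ay":0,"az":0},{"claw":1,"dx":0,"dy":0,"dz":0,"ax":0,"ay":0,"az":0},{"claw":1,"dx":0,"dy":0,"dz":0,"ax":0,"ay":0,"az":0},{"claw":1,"dx":0,"dy":0,"dz":0,"ax":0,"ay":0,"az":0},{"claw":1,"dx":0,"dy":0,"dz":0,"ax":0,"ay":0,"az":0}]' 8
python3 - <<'E'
from h import *
import cv2
p=r.read_state()["ee_pos"]; print(p)
for n in C: print(n,pj(n,p))
a=cv2.resize(C["top"]["color"][190:290,190:290,::-1],(400,400),interpolation=2); b=cv2.resize(C["scene"]["color"][150:250,230:330,::-1],(400,400),interpolation=2)
cv2.imwrite("pics/c4.png",cv2.hconcat([a,b]))
E
```

```text
time: 7.17
ee_pos: [0.4573, 0.1327, 0.2326]
eef_rot: [-0.15, 0.989, -0.0, 0.0]
ft_force: [0.1, -2.7, 1.7]
width: 0.0176
grip_force: 8.0
[0.45728946 0.13282645 0.23260085]
top [241.60287513 265.72916785]
scene [270.58418868 186.88910654]
```

View pics/c4.png

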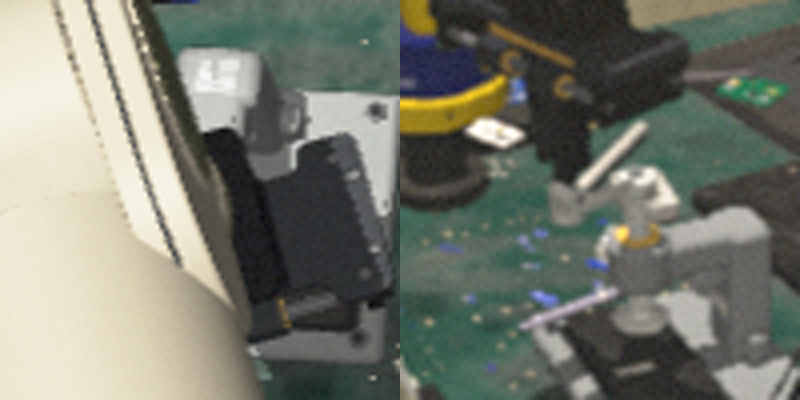

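```bash
python3 -m crank '[{"claw":1,"dx":-0.006,"dy":0.118,"dz":0.011,"ax":0,"ay":0,"az":0.5},{"claw":1,"dx":-0.006,"dy":0.118,"dz":0.011,"ax":0,"ay":0,"az":0.5},{"claw":1,"dx":-0.006,"dy":0.118,"dz":0.011,"ax":0,"ay":0,"az":0.5},{"claw":1,"dx":-0.006,"dy":0.118,"dz":0.011,"ax":0,"ay":0,"az":0.5},{"claw":1,"dx":-0.006,"dy":0.118,"dz":0.011,"ax":0,"ay":0,"az":0.5},{"claw":1,"dx":-0.006,"dy":0.118,"dz":0.011,"ax":0,"ay":0,"az":0.5}]' 12
cat > f.py <<'E'
from bench import r
import numpy as np
from scipy.spatial.transform import Rotation as Ro
s=r.read_state(); R=Ro.from_quat(s["eef_rot"]).as_matrix()
print("tool force",(R.T@s["ft_force"]).round(2),"M",(R.T@s["torque"]).round(2),"xang",np.degrees(np.arctan2(R[1,0],R[0,0])).round(1),"est axis",(s["ee_pos"]-.068*R[:,0]).round(4),"q",np.round(s["joint_positions"],2),s["width"].round(4) if hasattr(s["width"],"round") else s["width"])
E
python3 f.py
```

```text
time: 7.77
ee_pos: [0.4537, 0.1539, 0.2305]
eef_rot: [0.008, 1.0, -0.0, -0.001]
ft_force: [-6.8, -5.7, 7.2]
width: 0.0178
grip_force: 12.0
tool force [ 6.72 -5.79 -7.18] M [1.04 1.5  0.01] xang 179.1 est axis [0.5217 0.1528 0.2304] q [-0.78 -0.    0.36  1.85  0.    1.29  1.13] 0.017843555270796903
```

```bash
python3 -m crank '[{"claw":0.54,"dx":0.03,"dy":0,"dz":0,"ax":0,"ay":0,"az":0},{"claw":0.54,"dx":0.03,"dy":0,"dz":0,"ax":0,"ay":0,"az":0},{"claw":0.54,"dx":-0.006,"dy":0.118,"dz":0.011,"ax":0,"ay":0,"az":0.5},{"claw":0.54,"dx":-0.006,"dy":0.118,"dz":0.011,"ax":0,"ay":0,"az":0.5},{"claw":0.54,"dx":-0.006,"dy":0.118,"dz":0.011,"ax":0,"ay":0,"az":0.5},{"claw":0.54,"dx":-0.006,"dy":0.118,"dz":0.011,"ax":0,"ay":0,"az":0.5},{"claw":0.54,"dx":-0.006,"dy":0.118,"dz":0.011,"ax":0,"ay":0,"az":0.5},{"claw":0.54,"dx":-0.006,"dy":0.118,"dz":0.011,"ax":0,"ay":0,"az":0.5}]' 12
python3 f.py
```

```text
time: 8.43
ee_pos: [0.4568, 0.1744, 0.2286]
eef_rot: [0.164, 0.986, -0.0, -0.0]
ft_force: [-1.9, -4.6, 2.6]
width: 0.0199
grip_force: 2.4
tool force [ 0.3  -4.96 -2.6 ] M [1.01 0.13 0.03] xang 161.1 est axis [0.5212 0.1524 0.2286] q [-0.8   0.02  0.35  1.83 -0.01  1.29  0.79] 0.01994085405306008
```

```bash
python3 -m crank '[{"claw":0.54,"dx":-0.012,"dy":0.237,"dz":0.022,"ax":0,"ay":0,"az":1},{"claw":0.54,"dx":-0.012,"dy":0.237,"dz":0.022,"ax":0,"ay":0,"az":1},{"claw":0.54,"dx":-0.012,"dy":0.237,"dz":0.022,"ax":0,"ay":0,"az":1},{"claw":0.54,"dx":-0.012,"dy":0.237,"dz":0.022,"ax":0,"ay":0,"az":1},{"claw":0.54,"dx":-0.012,"dy":0.237,"dz":0.022,"ax":0,"ay":0,"az":1},{"claw":0.54,"dx":-0.012,"dy":0.237,"dz":0.022,"ax":0,"ay":0,"az":1},{"claw":0.54,"dx":-0.012,"dy":0.237,"dz":0.022,"ax":0,"ay":0,"az":1},{"claw":0.54,"dx":-0.012,"dy":0.237,"dz":0.022,"ax":0,"ay":0,"az":1}]'
python3 f.py
```

```text
time: 9.1
ee_pos: [0.4938, 0.2161, 0.2232]
eef_rot: [0.552, 0.834, -0.0, -0.001]
ft_force: [-4.7, -1.1, 3.1]
width: 0.02
grip_force: 2.5
tool force [ 0.79 -4.78 -3.08] M [ 1.15  0.   -0.01] xang 113.0 est axis [0.5204 0.1536 0.2231] q [-0.84  0.15  0.38  1.72 -0.06  1.28 -0.04] 0.0199749461707856
```

```bash
python3 -m crank '[{"claw":0.54,"dx":-0.012,"dy":0.237,"dz":0.022,"ax":0,"ay":0,"az":1},{"claw":0.54,"dx":-0.012,"dy":0.237,"dz":0.022,"ax":0,"ay":0,"az":1},{"claw":0.54,"dx":-0.012,"dy":0.237,"dz":0.022,"ax":0,"ay":0,"az":1},{"claw":0.54,"dx":-0.012,"dy":0.237,"dz":0.022,"ax":0,"ay":0,"az":1},{"claw":0.54,"dx":-0.012,"dy":0.237,"dz":0.022,"ax":0,"ay":0,"az":1},{"claw":0.54,"dx":-0.012,"dy":0.237,"dz":0.022,"ax":0,"ay":0,"az":1},{"claw":0.54,"dx":-0.012,"dy":0.237,"dz":0.022,"ax":0,"ay":0,"az":1}]'
python3 f.py
```

```text
time: 9.68
ee_pos: [0.5424, 0.2191, 0.2184]
eef_rot: [0.814, 0.581, -0.0, -0.001]
ft_force: [-5.3, 1.0, 2.7]
width: 0.0201
grip_force: 2.5
tool force [-0.74 -5.34 -2.69] M [ 1.18 -0.1  -0.09] xang 71.1 est axis [0.5204 0.1547 0.2184] q [-0.85  0.26  0.47  1.62 -0.12  1.29 -0.69] 0.02008281464892295
```

```bash
for i in 1; do python3 -m crank '[{"claw":0.54,"dx":-0.006,"dy":0.118,"dz":0.011,"ax":0,"ay":0,"az":0.5},{"claw":0.54,"dx":-0.006,"dy":0.118,"dz":0.011,"ax":0,"ay":0,"az":0.5},{"claw":0.54,"dx":-0.006,"dy":0.118,"dz":0.011,"ax":0,"ay":0,"az":0.5},{"claw":0.54,"dx":-0.006,"dy":0.118,"dz":0.011,"ax":0,"ay":0,"az":0.5}]' >/dev/null; python3 f.py; done
python3 -m crank '[{"claw":0.54,"dx":-0.006,"dy":0.118,"dz":0.011,"ax":0,"ay":0,"az":0.5},{"claw":0.54,"dx":-0.006,"dy":0.118,"dz":0.011,"ax":0,"ay":0,"az":0.5},{"claw":0.54,"dx":-0.006,"dy":0.118,"dz":0.011,"ax":0,"ay":0,"az":0.5},{"claw":0.54,"dx":-0.006,"dy":0.118,"dz":0.011,"ax":0,"ay":0,"az":0.5}]' >/dev/null; python3 f.py
```

```text
tool force [ 0.17 -5.29 -1.55] M [ 1.15 -0.11 -0.04] xang 59.3 est axis [0.5202 0.1545 0.2171] q [-0.85  0.29  0.5   1.59 -0.15  1.3  -0.86] 0.020339955908571284
tool force [ 0.4  -5.42 -1.2 ] M [ 1.12 -0.08 -0.02] xang 47.3 est axis [0.52   0.1546 0.2157] q [-0.85  0.31  0.54  1.58 -0.17  1.3  -1.04] 0.020561251761221856
```

```bash
python3 -m crank '[{"claw":0.54,"dx":-0.006,"dy":0.118,"dz":0.011,"ax":0,"ay":0,"az":0.5},{"claw":0.54,"dx":-0.006,"dy":0.118,"dz":0.011,"ax":0,"ay":0,"az":0.5},{"claw":0.54,"dx":-0.006,"dy":0.118,"dz":0.011,"ax":0,"ay":0,"az":0.5},{"claw":0.54,"dx":-0.006,"dy":0.118,"dz":0.011,"ax":0,"ay":0,"az":0.5}]' >/dev/null; python3 f.py
python3 -m crank '[{"claw":0.54,"dx":-0.006,"dy":0.118,"dz":0.011,"ax":0,"ay":0,"az":0.5},{"claw":0.54,"dx":-0.006,"dy":0.118,"dz":0.011,"ax":0,"ay":0,"az":0.5},{"claw":0.54,"dx":-0.006,"dy":0.118,"dz":0.011,"ax":0,"ay":0,"az":0.5},{"claw":0.54,"dx":-0.006,"dy":0.118,"dz":0.011,"ax":0,"ay":0,"az":0.5}]' >/dev/null; python3 f.py
```

```text
tool force [ 0.45 -4.57 -0.07] M [ 1.15 -0.1   0.03] xang 35.3 est axis [0.5198 0.1546 0.2144] q [-0.86  0.33  0.57  1.57 -0.19  1.3  -1.21] 0.01996185495241406
tool force [-0.08 -4.45 -0.68] M [ 1.06 -0.09 -0.01] xang 23.3 est axis [0.5196 0.1546 0.2131] q [-0.86  0.34  0.61  1.56 -0.21  1.3  -1.38] 0.020256801633997387
```

```bash
python3 -m crank '[{"claw":0.54,"dx":-0.006,"dy":0.118,"dz":0.011,"ax":0,"ay":0,"az":0.5},{"claw":0.54,"dx":-0.006,"dy":0.118,"dz":0.011,"ax":0,"ay":0,"az":0.5},{"claw":0.54,"dx":-0.006,"dy":0.118,"dz":0.011,"ax":0,"ay":0,"az":0.5},{"claw":0.54,"dx":-0.006,"dy":0.118,"dz":0.011,"ax":0,"ay":0,"az":0.5}]' >/dev/null; python3 f.py
python3 -m crank '[{"claw":0.54,"dx":-0.006,"dy":0.118,"dz":0.011,"ax":0,"ay":0,"az":0.5},{"claw":0.54,"dx":-0.006,"dy":0.118,"dz":0.011,"ax":0,"ay":0,"az":0.5},{"claw":0.54,"dx":-0.006,"dy":0.118,"dz":0.011,"ax":0,"ay":0,"az":0.5},{"claw":0.54,"dx":-0.006,"dy":0.118,"dz":0.011,"ax":0,"ay":0,"az":0.5}]' >/dev/null; python3 f.py
```

```text
tool force [ 0.54 -5.49  1.01] M [ 1.09 -0.17 -0.02] xang 11.3 est axis [0.5194 0.1546 0.2117] q [-0.87  0.35  0.65  1.57 -0.22  1.3  -1.56] 0.020239966928528454
tool force [ 0.04 -5.1   1.12] M [ 1.09 -0.26 -0.05] xang -0.7 est axis [0.5191 0.1546 0.2104] q [-0.88  0.35  0.7   1.58 -0.24  1.3  -1.73] 0.020079841236343626
```

Run:
```python
from h import *
import cv2
cv2.imwrite("pics/c5.png",cv2.resize(C["scene"]["color"][160:260,240:340,::-1],(600,600),interpolation=2))
```

```text
(no output)
```

View pics/c5.png

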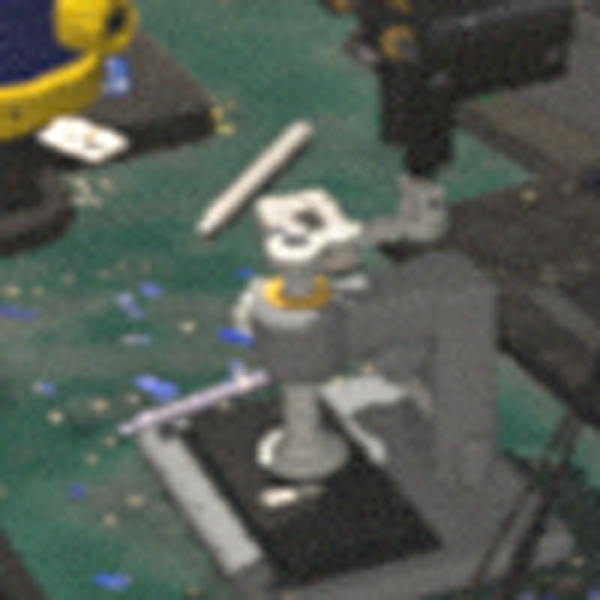

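```bash
python3 -m crank '[{"claw":0.54,"dx":-0.006,"dy":0.118,"dz":0.011,"ax":0,"ay":0,"az":0.5},{"claw":0.54,"dx":-0.006,"dy":0.118,"dz":0.011,"ax":0,"ay":0,"az":0.5},{"claw":0.54,"dx":-0.006,"dy":0.118,"dz":0.011,"ax":0,"ay":0,"az":0.5},{"claw":0.54,"dx":-0.006,"dy":0.118,"dz":0.011,"ax":0,"ay":0,"az":0.5}]' >/dev/null; python3 f.py
python3 -m crank '[{"claw":0.54,"dx":-0.006,"dy":0.118,"dz":0.011,"ax":0,"ay":0,"az":0.5},{"claw":0.54,"dx":-0.006,"dy":0.118,"dz":0.011,"ax":0,"ay":0,"az":0.5},{"claw":0.54,"dx":-0.006,"dy":0.118,"dz":0.011,"ax":0,"ay":0,"az":0.5},{"claw":0.54,"dx":-0.006,"dy":0.118,"dz":0.011,"ax":0,"ay":0,"az":0.5}]' >/dev/null; python3 f.py
```

```text
tool force [-0.51 -5.21  2.93] M [ 1.1  -0.28 -0.04] xang -12.6 est axis [0.5188 0.1542 0.2091] q [-0.89  0.35  0.74  1.6  -0.24  1.29 -1.91] 0.020252950170346496
tool force [-0.29 -5.32  3.57] M [ 1.03 -0.24  0.01] xang -24.7 est axis [0.5186 0.1542 0.2077] q [-0.92  0.34  0.78  1.62 -0.25  1.28 -2.09] 0.019774525188643578
```

```bash
python3 -m crank '[{"claw":0.3,"dx":0,"dy":0,"dz":0,"ax":0,"ay":0,"az":0},{"claw":0.2,"dx":0,"dy":0,"dz":0,"ax":0,"ay":0,"az":0},{"claw":0.2,"dx":0,"dy":0,"dz":0,"ax":0,"ay":0,"az":0},{"claw":0.2,"dx":0,"dy":0,"dz":0,"ax":0,"ay":0,"az":0}]'; python3 f.py; python3 -m crank '[{"claw":0.2,"dx":0,"dy":0,"dz":-0.67,"ax":0,"ay":0,"az":0},{"claw":0.2,"dx":0,"dy":0,"dz":-0.67,"ax":0,"ay":0,"az":0},{"claw":0.2,"dx":0,"dy":0,"dz":-0.66,"ax":0,"ay":0,"az":0}]'
python3 -m crank '[{"claw":0.2,"dx":0,"dy":0,"dz":0,"ax":0,"ay":0,"az":-1},{"claw":0.2,"dx":0,"dy":0,"dz":0,"ax":0,"ay":0,"az":-1},{"claw":0.2,"dx":0,"dy":0,"dz":0,"ax":0,"ay":0,"az":-1},{"claw":0.2,"dx":0,"dy":0,"dz":0,"ax":0,"ay":0,"az":-1},{"claw":0.2,"dx":0,"dy":0,"dz":0,"ax":0,"ay":0,"az":-1},{"claw":0.2,"dx":0,"dy":0,"dz":0,"ax":0,"ay":0,"az":-1},{"claw":0.2,"dx":0,"dy":0,"dz":0,"ax":0,"ay":0,"az":-1},{"claw":0.2,"dx":0,"dy":0,"dz":0,"ax":0,"ay":0,"az":-1}]' >/dev/null
python3 -m crank '[{"claw":0.2,"dx":0,"dy":0,"dz":0,"ax":0,"ay":0,"az":-1},{"claw":0.2,"dx":0,"dy":0,"dz":0,"ax":0,"ay":0,"az":-1},{"claw":0.2,"dx":0,"dy":0,"dz":0,"ax":0,"ay":0,"az":-1},{"claw":0.2,"dx":0,"dy":0,"dz":0,"ax":0,"ay":0,"az":-1},{"claw":0.2,"dx":0,"dy":0,"dz":0,"ax":0,"ay":0,"az":-1},{"claw":0.2,"dx":0,"dy":0,"dz":0,"ax":0,"ay":0,"az":-1},{"claw":0.2,"dx":0,"dy":0,"dz":0,"ax":0,"ay":0,"az":-1},{"claw":0.2,"dx":0,"dy":0,"dz":0,"ax":0,"ay":0,"az":-1}]' >/dev/null
python3 -m crank '[{"claw":0.2,"dx":0,"dy":0,"dz":0,"ax":0,"ay":0,"az":-1},{"claw":0.2,"dx":0,"dy":0,"dz":0,"ax":0,"ay":0,"az":-1},{"claw":0.2,"dx":0,"dy":0,"dz":0,"ax":0,"ay":0,"az":-1},{"claw":0.2,"dx":0,"dy":0,"dz":0,"ax":0,"ay":0,"az":-1},{"claw":0.2,"dx":0,"dy":0,"dz":0,"ax":0,"ay":0,"az":-1},{"claw":0.2,"dx":0,"dy":0,"dz":0,"ax":0,"ay":0,"az":-1},{"claw":0.2,"dx":0,"dy":0,"dz":0,"ax":0,"ay":0,"az":-1},{"claw":0.2,"dx":0,"dy":0,"dz":0,"ax":0,"ay":0,"az":-1}]' >/dev/null
python3 -m crank '[{"claw":0.2,"dx":0,"dy":0,"dz":0,"ax":0,"ay":0,"az":-1},{"claw":0.2,"dx":0,"dy":0,"dz":0,"ax":0,"ay":0,"az":-1},{"claw":0.2,"dx":0,"dy":0,"dz":0,"ax":0,"ay":0,"az":-1},{"claw":0.2,"dx":0,"dy":0,"dz":0,"ax":0,"ay":0,"az":-1},{"claw":0.2,"dx":0,"dy":0,"dz":0,"ax":0,"ay":0,"az":-1},{"claw":0.2,"dx":0,"dy":0,"dz":0,"ax":0,"ay":0,"az":-1},{"claw":0.2,"dx":0,"dy":0,"dz":0,"ax":0,"ay":0,"az":0},{"claw":0.2,"dx":0,"dy":0,"dz":0,"ax":0,"ay":0,"az":0}]'; python3 f.py
```

```text
time: 12.78
ee_pos: [0.5807, 0.124, 0.2083]
eef_rot: [0.977, -0.214, 0.0, 0.0]
ft_force: [-0.7, 0.1, 0.1]
width: 0.0332
grip_force: 0.0
tool force [-0.74  0.18 -0.07] M [-0.1  -0.1   0.04] xang -24.7 est axis [0.5189 0.1524 0.2082] q [-0.92  0.34  0.78  1.62 -0.25  1.29 -2.09] 0.0331574923296561
time: 13.03
ee_pos: [0.5804, 0.1239, 0.2689]
eef_rot: [0.977, -0.214, -0.0, 0.0]
ft_force: [0.1, -0.3, 0.2]
width: 0.0344
grip_force: 0.0
time: 15.7
ee_pos: [0.5806, 0.124, 0.2682]
eef_rot: [0.216, 0.976, 0.0, 0.0]
ft_force: [0.0, -0.6, 0.6]
width: 0.0349
grip_force: 0.0
tool force [-0.28 -0.52 -0.56] M [ 0.05 -0.    0.01] xang 155.1 est axis [0.6423 0.0953 0.2682] q [-0.59  0.25  0.37  1.52 -0.09  1.39  0.92] 0.034916895406197
```

```bash
python3 -m crank '[{"claw":0.2,"dx":-0.07,"dy":0,"dz":0.5,"ax":0,"ay":0,"az":0},{"claw":0.2,"dx":0,"dy":0,"dz":0.5,"ax":0,"ay":0,"az":0},{"claw":0.2,"dx":0,"dy":0,"dz":0.5,"ax":0,"ay":0,"az":0},{"claw":0.2,"dx":0,"dy":0,"dz":0.5,"ax":0,"ay":0,"az":0},{"claw":0.54,"dx":0,"dy":0,"dz":0,"ax":0,"ay":0,"az":0},{"claw":0.54,"dx":0,"dy":0,"dz":0,"ax":0,"ay":0,"az":0},{"claw":0.54,"dx":0,"dy":0,"dz":0,"ax":0,"ay":0,"az":0},{"claw":0.54,"dx":0,"dy":0,"dz":0,"ax":0,"ay":0,"az":0}]'; python3 f.py
python3 -m crank '[{"claw":0.54,"dx":0.006,"dy":-0.118,"dz":0.011,"ax":0,"ay":0,"az":0.5},{"claw":0.54,"dx":0.006,"dy":-0.118,"dz":0.011,"ax":0,"ay":0,"az":0.5},{"claw":0.54,"dx":0.006,"dy":-0.118,"dz":0.011,"ax":0,"ay":0,"az":0.5},{"claw":0.54,"dx":0.006,"dy":-0.118,"dz":0.011,"ax":0,"ay":0,"az":0.5}]' >/dev/null; python3 f.py
```

```text
time: 16.37
ee_pos: [0.583, 0.1236, 0.2094]
eef_rot: [0.215, 0.977, 0.0, 0.001]
ft_force: [1.0, 1.5, 0.2]
width: 0.0217
grip_force: 0.8
tool force [-0.27  1.76 -0.15] M [-0.35 -0.04 -0.02] xang 155.2 est axis [0.6447 0.095  0.2094] q [-0.59  0.29  0.37  1.6  -0.11  1.28  0.93] 0.021679624844045137
tool force [-0.13  6.57  0.22] M [-1.39  0.08 -0.03] xang 143.1 est axis [0.6303 0.0724 0.2084] q [-0.6   0.27  0.4   1.63 -0.11  1.27  0.74] 0.02010571751044234
```

```bash
python3 -m crank '[{"claw":0.54,"dx":0.006,"dy":-0.118,"dz":0.011,"ax":0,"ay":0,"az":0.5},{"claw":0.54,"dx":0.006,"dy":-0.118,"dz":0.011,"ax":0,"ay":0,"az":0.5}]' >/dev/null; python3 f.py
```

```text
tool force [1.51 6.95 0.68] M [-1.6   0.09  0.  ] xang 137.1 est axis [0.6213 0.0617 0.2078] q [-0.61  0.25  0.41  1.64 -0.11  1.26  0.64] 0.020114390879305187
```

```bash
python3 -m crank '[{"claw":0.54,"dx":0.006,"dy":-0.118,"dz":0.011,"ax":0,"ay":0,"az":0.5},{"claw":0.54,"dx":0.006,"dy":-0.118,"dz":0.011,"ax":0,"ay":0,"az":0.5}]' >/dev/null; python3 f.py
```

```text
tool force [0.07 8.68 1.71] M [-1.79  0.1  -0.05] xang 131.1 est axis [0.6112 0.052  0.2071] q [-0.62  0.24  0.43  1.66 -0.11  1.26  0.55] 0.020151062268621227
```

```bash
python3 -m crank '[{"claw":0.54,"dx":0,"dy":0,"dz":0,"ax":0,"ay":0,"az":0},{"claw":0.54,"dx":0,"dy":0,"dz":0,"ax":0,"ay":0,"az":0},{"claw":0.3,"dx":0,"dy":0.03,"dz":0,"ax":0,"ay":0,"az":0},{"claw":0.2,"dx":0,"dy":0,"dz":0,"ax":0,"ay":0,"az":0},{"claw":0.2,"dx":0,"dy":0,"dz":0,"ax":0,"ay":0,"az":0},{"claw":0.2,"dx":0,"dy":0,"dz":0,"ax":0,"ay":0,"az":0}]'; python3 f.py
python3 -m crank '[{"claw":0.2,"dx":0,"dy":0,"dz":-0.5,"ax":0,"ay":0,"az":0},{"claw":0.2,"dx":0,"dy":0,"dz":-0.8,"ax":0,"ay":0,"az":0},{"claw":0.2,"dx":0,"dy":0,"dz":-1,"ax":0,"ay":0,"az":0},{"claw":0.2,"dx":0,"dy":0,"dz":-1,"ax":0,"ay":0,"az":0},{"claw":0.2,"dx":0,"dy":0,"dz":-1,"ax":0,"ay":0,"az":0},{"claw":0.2,"dx":0,"dy":0,"dz":-1,"ax":0,"ay":0,"az":0},{"claw":0.2,"dx":0,"dy":0,"dz":-1,"ax":0,"ay":0,"az":0},{"claw":0.2,"dx":0,"dy":0,"dz":0,"ax":0,"ay":0,"az":0}]'
python3 - <<'E'
from h import *
import cv2
cv2.imwrite("pics/c6.png",cv2.resize(C["scene"]["color"][160:260,240:340,::-1],(600,600),interpolation=2))
E
```

```text
time: 17.53
ee_pos: [0.5657, 0.1016, 0.2057]
eef_rot: [0.413, 0.911, 0.0, 0.0]
ft_force: [-0.3, -0.0, -0.5]
width: 0.0334
grip_force: 0.0
tool force [ 0.16 -0.23  0.54] M [ 0.06 -0.05  0.04] xang 131.2 est axis [0.6105 0.0505 0.2057] q [-0.62  0.24  0.43  1.66 -0.11  1.26  0.55] 0.033444074556235694
time: 18.2
ee_pos: [0.5669, 0.1016, 0.4006]
eef_rot: [0.413, 0.911, 0.003, 0.003]
ft_force: [1.2, -0.5, 1.1]
width: 0.0348
grip_force: 0.0
```

View pics/c6.png

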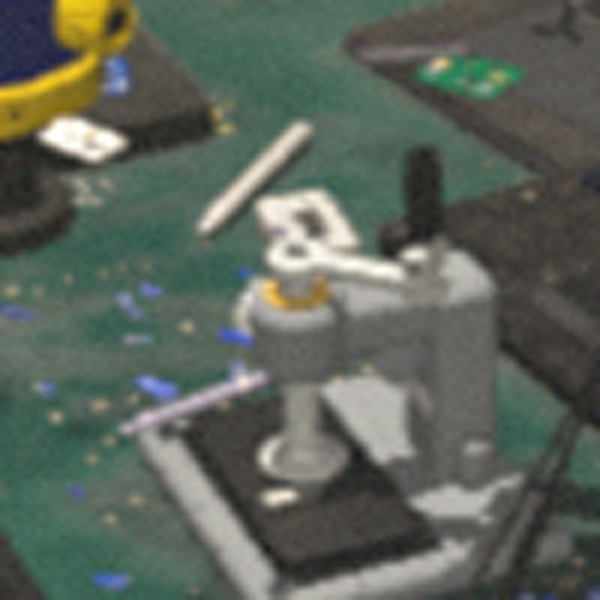

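The picture shows the grip standing upright at about (420,195), the foot on the phone at (305,455), and the robot clear of everything.

```bash
python3 -c "
from bench import r
print(r.close_job())"
```

```text
the job is handed in; nothing more can be done
None
```

The job is handed in: the grip is upright and the foot rests on the phone at about 35 N, judged from the crank force (33–38 N by two readings). The arm is clear of everything; no verdict came back.

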